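# Pulse nuts in the cordless grinder

### The job

Run a pulse on the cordless nut grinder. First push the loose battery block all the way down into the well at the side of the grinder; then set the grinder's lid on the bowl so that its two lugs drop through the slots in the rim and it sits down flat, and turn it clockwise (seen from above) against the spring to the pulse sign, the single raised bar on the rim, 45 degrees from the slots and about halfway to the lock. Do not let it click into the lock, and finish while still holding the lid at the pulse sign, since it springs back if let go. Leave the other things on the trolley where they are.

Things in the scene. Friction and masses are not known exactly. Their poses are not given: they have to be found in the camera images.
- grinder: cordless nut grinder, fixed to the trolley by its suction feet: upright round steel housing, 108 mm across at the foot, 97 at the open bowl on top (rim at z 92 mm), black battery dock at its +y side. Origin on the bowl's axis at the underside (trolley surface), z up. The lid's slots lie at the two ends of its x axis. The bowl holds a low blade and a few nuts below z 72 mm
- bowl_mouth (a point): centre of the bowl's mouth, 92 mm above the grinder's origin; axes as the grinder. 31 mm radius hole in an 8 mm thick inward lip; two slots 20 mm wide (mouths bevelled 2 mm) widen it to 39.5 mm radius at +x and -x. Signs 1.5 mm proud on the rim: slanting bars at each slot, a single bar 45 degrees clockwise of it (pulse), a double bar at 82 degrees (lock)
- battery_well (a point): centre of the mouth of the battery well on top of the dock: (0, 79, 66) mm in the grinder's frame; axes as the grinder. The well is 29 mm along x, 45 along y, 36 deep, bevelled 2.5 mm at the mouth; the dock outside is 43 by 58 mm
- pulse_ring (a joint): turn of the sprung ring in the bowl, rad: 0 at rest, grows clockwise, stop at 1.5. The lid's lugs meet its dogs after about 4 degrees, so it reads some 0.08 rad less than the lid has turned from the slots. Spring 0.05 N m at the start, 0.17 at the pulse sign. From about 60 degrees of lid click pins resist too; at 75 to 80 they snap into the lugs (lock)
- lid: dark grey bayonet lid, upright on its spigot. Origin at the centre of its underside, z up; 0.12 kg. Spigot 58 mm across, z 0 to 18 mm; at its foot two lugs at +x and -x, 16 mm wide, 8 tall, out to 36 mm radius; flange 84 mm across, z 18 to 23; low top to z 27. A half turn gives the same lid. Flat on the bowl its origin is at grinder z 74 mm; with the lugs still on the lip, at z 92
- lid_grip (a point): centre of the lid's upright grip bar, 46 mm above the lid's origin; axes as the lid. The bar runs along x, in line with the lugs: 54 mm long, 14 thick, lid z 27 to 62 mm. At entry the lid's x lies along the grinder's x; from there it turns clockwise only
- battery: black block battery standing upright: 26 mm along x, 42 along y, 78 tall, foot bevelled 1.5 mm. Origin at the centre of its underside, z up; 0.16 kg. It goes foot first into the well with its x along the grinder's x, either way round. Fully home its origin is at grinder z 30 mm and 42 mm stand out above the dock
- battery_grip (a point): point on the battery's axis 62 mm above its underside, where it can be pinched across its 26 mm; axes as the battery
- cinnamon_jar: spice jar, 42 mm across and 96 tall; bystander, leave it alone. Origin at the centre of its underside
- sprinkle_jar: round sweets jar with a black lid, 54 mm across and 75 tall; bystander, leave it alone. Origin at the centre of its underside
- kitchen_timer: black domed kitchen timer, 67 mm across and 61 tall; bystander, leave it alone. Origin at the centre of its underside
- tape_roll: roll of cream tape lying flat, 73 mm across and 19 tall; bystander, leave it alone. Origin at the centre of its underside
- serving_spoon: serving spoon, 244 mm long, lying flat; bystander, leave it alone. Origin at the centre of its underside
- cake_fork: small cake fork, 144 mm long, lying flat; bystander, leave it alone. Origin at the centre of its underside

How it is judged:
By the outcome, as a careful person would: the job done as asked, in the order asked, and still so for the second after the job is handed in, while the arm keeps its last pose, push and grip.
It also fails if it takes over 67 s, if anything falls off the work surface, if the arm or the gripper's body presses on something with over 40 N, if the wrist force passes 120 N, or if a joint passes its speed limit or range.

### The arm

A 7-joint arm with a two-finger parallel gripper is mounted at the origin on a cart in front of the work surface, level with it; the furniture and walls round the work are solid. World frame = base frame: x ahead of the robot, y to its left, z up, the work surface at z = 0. Lengths are in m, angles in rad, forces in N, time in s.
With the tool pointing down it reaches from about 0.4 to 0.875 m from the base axis. Payload 4.4 kg.
Tool frame: the origin (TCP) lies midway between the tips of the shut fingers; the grasp point (between the pads) lies 19 mm behind it (r.grip_depth is the z of the grasp point in the tool frame, in m); z points along the fingers, y is the line along which they close (so a half turn about z gives the same grasp; the last joint's range is limited). The gripper opens to 85 mm and grips with 20 to 120 N. Pads are 22 mm wide; open, the fingers measure 114 mm over their backs; the gripper's body (76 mm by 85 mm) begins 54 mm behind the grasp point. The pads swing forward as they close: fully open they stand 13 mm farther back than shut.
Start: joints at [-1.355, 0.628, 0.038, 1.517, -0.027, 0.996, -0.02], TCP at [0.181, 0.624, 0.231] pointing down, gripper open.
Joint ranges: [-3.06, 3.06], [-0.37, 2.12], [-1.25, 1.32], [0.18, 2.47], [-1.1, 4.24], [0.23, 1.98], [-2.94, 2.94]. Speed limits (rad/s): [2.57, 2.57, 3.14, 3.14, 3.14, 3.14, 3.14].

### API

Orientations are given as a 3x3 rotation matrix whose columns are the frame's x, y, z axes.
In Python, from bench import r, camera gives the robot as it stands. The module is installed in compiled form; this text tells all that it offers.
- The arm moves only by the shell command python3 -m creep 'ROWS' [FORCE]. ROWS is a JSON object of lists of equal length, an entry for each row: "jaw": the closure, from -1 (fully open) to 1 (shut), so that 0 is half open; "dp": the shift along the tool's x, y, z in m, a list of three; "spin": the turn about the tool's z in degrees. A call has 1 to 8 rows; each row shifts and turns the commanded pose from where the row before left it, along the tool's axes as they then stand; what a row does not reach is not made up. A row lasts 1/12 s, in which the tool goes at most 41.7 mm and 7.16 degrees, less where a joint would pass 70% of its speed; a pose out of reach is approached as far as the arm can. A call with a gripper value outside its range is refused whole. The fingers move at their own pace and stop on an object; FORCE is the grip in N (left out, the last holds). Time passes only in rows, so rows that do not move let the fingers close. It gives the time, the measured TCP pose, the force and the opening at its end, in the units of the state.
- r.get_state(): the state, without advancing time (a new reading comes with each control period).
- camera(name): name is "side" or "top" or "wrist"; returns a dict with "frame" (480x640x3 uint8, red, green, blue), "intrinsics" (3x3 intrinsics, pixels), "rvec" (rotation vector, rad) and "tvec" (3), from world to camera coordinates, as OpenCV has them; the wrist camera has in their place "T_tool_cam" (4x4, takes a point from camera to tool coordinates, whose origin is the TCP and whose axes are the flange's). Camera axes: x right, y down, z forward; pixel columns grow to the right and rows downward; lengths in m; the calibration is good to about 2 mm. A picture is of the moment at which its call begins: read the wrist's pose just before it. There is no depth.
- r.hand_in(): hands the job in, once; it reports no verdict.
The state is a dict: "clock": time; "joint_pos": joint angles; "joint_velocities": joint speeds; "tau": joint torques, N m; "tool_pos": TCP position; "orientation": TCP orientation; "force": force on the tool from outside, world axes, zero at the start; "ft_torque": the same for the moment, N m; "opening": opening from 0.0 (shut) to 1.0 (fully open).
Only numpy, scipy, OpenCV 4.12 (cv2) and the standard library are available. Lean on these libraries where they do the work, as an engineer would, in place of code of your own. Each camera call takes 0.05 s, during which the arm holds its last target. There are 200 camera calls.

## Working session

There is one attempt and no reset: what is moved stays moved. The work goes in short steps, Python scripts to look and compute and a shell command to move; the robot and the scene stay as the last step left them, time stands still between calls to the robot, and variables do not carry over. Pictures are saved under pics/ and viewed, on a budget of 10 in all, crops included, one or two more only if the job needs it, and the job is handed in when it is done.

```bash
mkdir -p pics; python3 - <<'E'
from bench import r,camera
import cv2,numpy as np
s=r.get_state()
for k in('clock','tool_pos','orientation','force','opening'):print(k,np.round(s[k],4).tolist())
for n in('top','side'):
    c=camera(n);cv2.imwrite(f'pics/{n}0.png',c['frame'][:,:,::-1])
    np.savez(f'{n}0.npz',**c);print(n,c['intrinsics'].tolist(),c['rvec'],c['tvec'])
c=camera('wrist');print(c['T_tool_cam'],c['intrinsics'].tolist(),r.grip_depth)
E
```

```text
clock 0.0
tool_pos [0.1805, 0.6238, 0.2304]
orientation [[-0.9606, 0.278, -0.0005], [0.278, 0.9606, -0.0018], [-0.0, -0.0019, -1.0]]
force [0.3764, 0.4436, -0.25]
opening 1.0002
top [[479.07481957303617, 0.0, 312.8833085834448], [0.0, 479.07481957303617, 249.01549888309597], [0.0, 0.0, 1.0]] [ 2.16529947 -2.19276447  0.10073066] [0.00723852 0.5666879  1.23316539]
side [[585.3873234410636, 0.0, 323.57687570077906], [0.0, 585.3873234410636, 240.05089655090867], [0.0, 0.0, 1.0]] [ 2.22520267 -0.3080211   0.14996015] [-0.57080451  0.17399763  1.56673586]
[[ 3.49112125e-04 -9.57989302e-01 -2.86803721e-01  7.23320791e-02]
 [ 9.99999915e-01  2.71521400e-04  3.10308031e-04  1.28114480e-03]
 [-2.19398426e-04 -2.86803805e-01  9.57989316e-01 -1.44204521e-01]
 [ 0.00000000e+00  0.00000000e+00  0.00000000e+00  1.00000000e+00]] [[373.40203257778126, 0.0, 314.08688384882294], [0.0, 373.40203257778126, 246.2969890854115], [0.0, 0.0, 1.0]] -0.0187
```

View pics/top0.png

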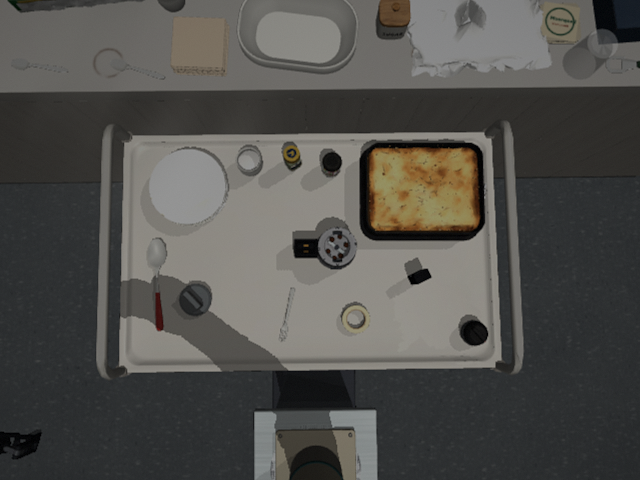

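View pics/side0.png

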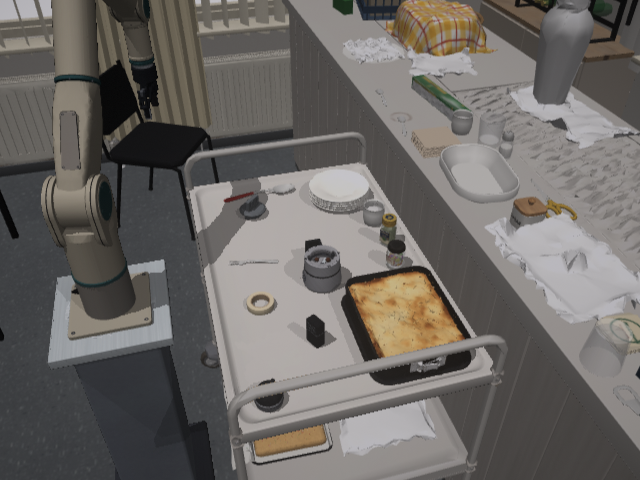

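The top view shows the grinder at about (337,247) with its dock to the left at (305,245), the battery at (419,274) and the lid at (195,298). The side view agrees. Next I'll enlarge these regions.

```bash
cat >h.py <<'E'
import numpy as np,cv2
def ray(c,uv,z):
    R=cv2.Rodrigues(c['rvec'])[0];t=np.ravel(c['tvec'])
    d=R.T@np.linalg.inv(c['intrinsics'])@[uv[0],uv[1],1];o=-R.T@t
    return o+d*(z-o[2])/d[2]
def wray(c,pos,Rm,uv,z):
    T=c['T_tool_cam'];o=pos+Rm@T[:3,3];d=Rm@T[:3,:3]@np.linalg.inv(c['intrinsics'])@[uv[0],uv[1],1]
    return o+d*(z-o[2])/d[2]
E
python3 - <<'E'
import numpy as np,cv2
from h import *
c=np.load('top0.npz');f=c['frame'][:,:,::-1]
a=[f[215:280,285:365],f[245:310,380:460],f[265:330,155:235]]
b=[cv2.resize(x,None,fx=5,fy=5,interpolation=cv2.INTER_CUBIC) for x in a]
b.append(np.zeros_like(b[0]))
m=np.vstack([np.hstack(b[:2]),np.hstack(b[2:])]);m=np.clip(m*1.5,0,255).astype('uint8')[:600]
cv2.imwrite('pics/crops.png',cv2.resize(m,(800,600)) if m.shape[0]!=600 else m)
for n,uv,z in(('grinder',(337,247),.092),('batt',(419,274),.078),('lid',(195,298),.06),('dock',(305,245),.066)):print(n,ray(c,uv,z).round(4))
E
```

```text
grinder [ 0.5651 -0.0596  0.092 ]
batt [ 0.4959 -0.2646  0.078 ]
lid [0.4431 0.2997 0.06  ]
dock [0.5736 0.0202 0.066 ]
```

View pics/crops.png

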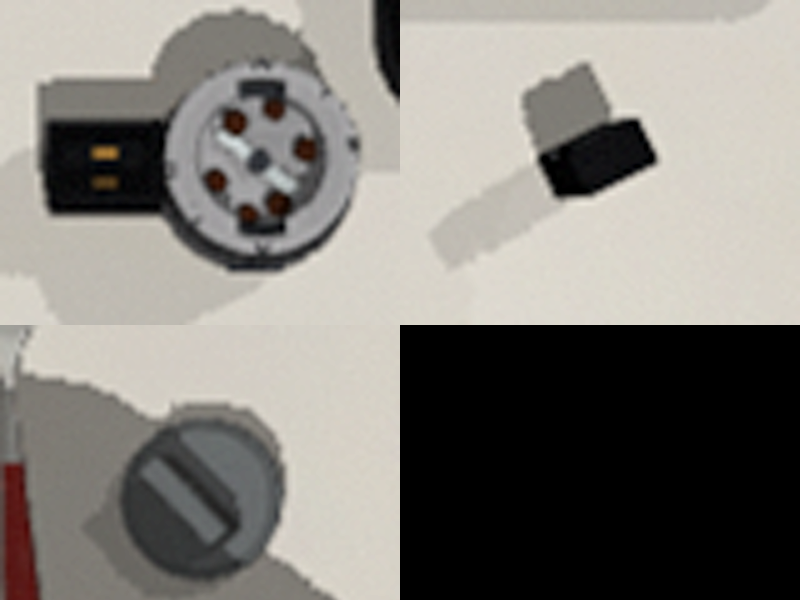

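```bash
python3 -m creep '{"jaw":[-1,-1,-1],"dp":[[0,0,-0.035],[0,0,-0.035],[0,0,-0.03]],"spin":[0,0,0]}'
python3 -m creep '{"jaw":[-1,-1,-1,-1,-1,-1,-1],"dp":[[-0.0265,-0.0224,0],[-0.0265,-0.0224,0],[-0.0265,-0.0224,0],[-0.0265,-0.0224,0],[-0.0265,-0.0224,0],[-0.0265,-0.0224,0],[-0.0265,-0.0224,0]],"spin":[0,0,0,0,0,0,0]}'
python3 -m creep '{"jaw":[-1,-1,-1,-1,-1,-1,-1],"dp":[[-0.0265,-0.0224,0],[-0.0265,-0.0224,0],[-0.0265,-0.0224,0],[-0.0265,-0.0224,0],[-0.0265,-0.0224,0],[-0.0265,-0.0224,0],[-0.0265,-0.0224,0]],"spin":[0,0,0,0,0,0,0]}'
```

```text
clock: 0.4
tool_pos: [0.1808, 0.6242, 0.3326]
orientation: [[-0.961, 0.278, -0.0], [0.278, 0.961, -0.0], [-0.0, -0.0, -1.0]]
force: [0.4, 1.1, 1.3]
opening: 1.001
clock: 0.98
tool_pos: [0.3158, 0.4205, 0.3312]
orientation: [[-0.961, 0.278, -0.0], [0.278, 0.961, -0.0], [0.0, -0.0, -1.0]]
force: [0.7, -0.3, -0.4]
opening: 0.997
clock: 1.57
tool_pos: [0.4504, 0.2184, 0.3313]
orientation: [[-0.961, 0.278, -0.0], [0.278, 0.961, 0.0], [0.0, -0.0, -1.0]]
force: [0.6, 1.0, 0.9]
opening: 1.004
```

```bash
python3 -m creep '{"jaw":[-1,-1,-1,-1,-1,-1,-1],"dp":[[-0.0124,-0.0332,0],[-0.0124,-0.0332,0],[-0.0124,-0.0332,0],[-0.0124,-0.0332,0],[-0.0124,-0.0332,0],[-0.0124,-0.0332,0],[-0.0124,-0.0332,0]],"spin":[0,0,0,0,0,0,0]}'
python3 -m creep '{"jaw":[-1,-1,-1,-1,-1,-1,-1],"dp":[[-0.0124,-0.0332,0],[-0.0124,-0.0332,0],[-0.0124,-0.0332,0],[-0.0124,-0.0332,0],[-0.0124,-0.0332,0],[-0.0124,-0.0332,0],[-0.0124,-0.0332,0]],"spin":[0,0,0,0,0,0,0]}'
python3 -m creep '{"jaw":[-1,-1,-1,-1,-1,-1,-1,-1],"dp":[[0,0,0.01],[0,0,0.01],[0,0,0.01],[0,0,0.01],[0,0,0.01],[0,0,0.01],[0,0,0.01],[0,0,0.01]],"spin":[5.6,5.6,5.6,5.6,5.6,5.6,5.6,5.6]}'
cat >w.py <<'E'
import sys,numpy as np,cv2
from bench import r,camera
n=sys.argv[1];s=r.get_state();c=camera('wrist')
np.savez(n+'.npz',pos=s['tool_pos'],R=s['orientation'],**c);cv2.imwrite(f'pics/{n}.png',c['frame'][:,:,::-1])
E
python3 w.py bat
```

```text
clock: 2.15
tool_pos: [0.4682, -0.029, 0.3313]
orientation: [[-0.961, 0.278, -0.0], [0.278, 0.961, 0.0], [0.0, 0.0, -1.0]]
force: [0.8, -0.5, -0.0]
opening: 1.001
clock: 2.73
tool_pos: [0.4871, -0.2763, 0.3311]
orientation: [[-0.961, 0.278, -0.0], [0.278, 0.961, 0.0], [0.0, 0.0, -1.0]]
force: [1.1, 0.6, -0.2]
opening: 0.997
clock: 3.4
tool_pos: [0.4872, -0.2746, 0.2506]
orientation: [[-0.481, 0.876, -0.0], [0.876, 0.481, 0.0], [0.0, -0.0, -1.0]]
force: [0.1, -0.4, 0.1]
opening: 1.002
```

View pics/bat.png

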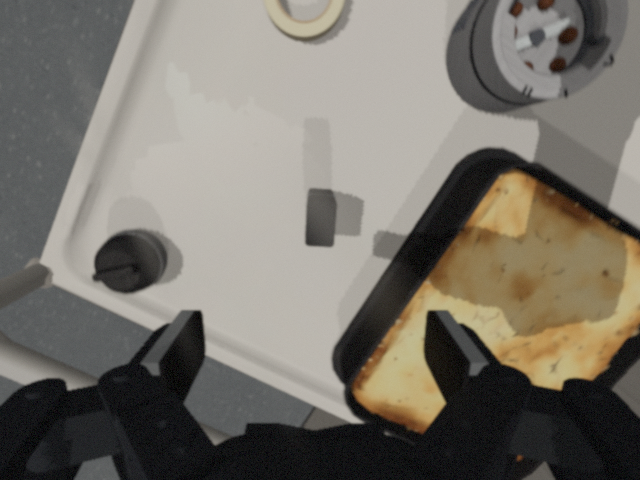

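The picture shows the battery's block at columns 306–336, rows 189–246, almost aligned with the fingers. The grinder is upper right and the pie dish lower right.

```bash
python3 - <<'E'
import numpy as np,cv2
from h import *
c=np.load('bat.npz');g=cv2.cvtColor(c['frame'],cv2.COLOR_RGB2GRAY)
x0,y0=285,175;roi=g[y0:265,x0:360]
print(roi[::8,::6])
m=(roi<115).astype('uint8');n,l,st,_=cv2.connectedComponentsWithStats(m)
k=1+np.argmax(st[1:,4]);p=np.argwhere(l==k)[:,::-1]+[x0,y0]
print(st[k]);print(cv2.minAreaRect(p.astype(np.float32)))
for v in range(190,250,5):
    q=p[p[:,1]==v][:,0];print(v,q.min() if len(q) else 0,q.max() if len(q) else 0,end='; ')
f=lambda u,v,z:wray(c,c['pos'],c['R'],(u,v),z).round(4)
A=[f(u,v,.078) for u,v in((307,246),(334,246),(308,200),(335,200))]
print(A,[c['R'].T@(a-c['pos']) for a in A])
E
```

```text
[[185 184 182 177 172 172 172 169 180 181 183 180 182]
 [183 183 183 180 170 171 171 170 178 181 182 183 183]
 [183 183 183 180 106  88  83  79 134 159 180 183 182]
 [182 184 183 181  92  91  87  82  76 134 133 129 130]
 [183 182 180 182  85  91  91  87  79 134 133 131 130]
 [182 183 181 182  80  87  83  88  84 136 135 132 132]
 [183 184 182 181  70  80  83  85  82 137 134 134 132]
 [181 184 181 176  65  73  77  82  81 134 135 133 133]
 [183 182 183 176  56  63  69  75 106 178 180 181 181]
 [182 183 181 182 172 168 163 146 173 180 178 179 180]
 [181 183 183 183 182 180 182 182 179 181 180 180 179]
 [182 180 182 183 182 182 184 182 181 180 181 179 182]]
[  20   14   32   58 1616]
((321.0722961425781, 217.1984405517578), (29.67646026611328, 56.96771240234375), 3.1798300743103027)
190 310 330; 195 309 334; 200 308 335; 205 307 336; 210 307 336; 215 307 336; 220 307 335; 225 306 335; 230 306 334; 235 306 333; 240 306 333; 245 308 332; [array([ 0.4931, -0.2953,  0.078 ]), array([ 0.5141, -0.2837,  0.078 ]), array([ 0.4743, -0.2588,  0.078 ]), array([ 0.4945, -0.2477,  0.078 ])] [array([-0.02108966, -0.00479305,  0.17259329]), array([-0.02103399,  0.01919772,  0.17258753]), array([ 0.01995283, -0.00369616,  0.17261221]), array([0.01995546, 0.0193527 , 0.17260665])]
```

```bash
python3 -m creep '{"jaw":[-0.3,-0.3,-0.3,-0.3,-0.3,-0.3,-0.3,-0.3],"dp":[[-0.001,0.0075,0.02],[0,0,0.03],[0,0,0.03],[0,0,0.03],[0,0,0.03],[0,0,0.03],[0,0,0.02],[0,0,0.0155]],"spin":[3.2,0,0,0,0,0,0,0]}' 50
python3 -m creep '{"jaw":[1,1,1,1,1,1],"dp":[[0,0,0],[0,0,0],[0,0,0],[0,0,0],[0,0,0],[0,0,0]],"spin":[0,0,0,0,0,0]}' 60
```

```text
clock: 4.12
tool_pos: [0.4936, -0.2712, 0.0437]
orientation: [[-0.438, 0.899, -0.002], [0.899, 0.438, 0.002], [0.003, -0.001, -1.0]]
force: [-0.6, -0.3, -0.3]
opening: 0.647
clock: 4.62
tool_pos: [0.4949, -0.272, 0.0466]
orientation: [[-0.437, 0.9, 0.001], [0.9, 0.437, -0.0], [-0.001, 0.001, -1.0]]
force: [-0.3, 0.0, -1.9]
opening: 0.296
```

```bash
python3 -m creep '{"jaw":[1,1,1,1,1,1],"dp":[[0,0,-0.035],[0,0,-0.038],[0,0,-0.038],[0,0,-0.038],[0,0,-0.038],[0,0,-0.036]],"spin":[0,0,0,0,0,0]}' 60
python3 -m creep '{"jaw":[1,1,1,1,1,1],"dp":[[0.0203,0.0238,0],[0.0203,0.0238,0],[0.0203,0.0238,0],[0.0203,0.0238,0],[0.0203,0.0238,0],[0.0203,0.0238,0]],"spin":[0,0,0,0,0,0]}'
python3 -m creep '{"jaw":[1,1,1,1,1,1],"dp":[[0,0,0],[0,0,0],[0,0,0],[0,0,0],[0,0,0],[0,0,0]],"spin":[6.5,6.5,6.5,6.5,0,0]}'
python3 w.py grd
```

```text
clock: 5.12
tool_pos: [0.494, -0.2718, 0.2714]
orientation: [[-0.436, 0.9, 0.001], [0.9, 0.436, -0.0], [-0.001, 0.001, -1.0]]
force: [1.3, -0.7, -2.8]
opening: 0.295
clock: 5.62
tool_pos: [0.5699, -0.0985, 0.2693]
orientation: [[-0.436, 0.9, 0.0], [0.9, 0.436, 0.0], [0.0, 0.001, -1.0]]
force: [0.6, 0.1, -1.4]
opening: 0.29
clock: 6.12
tool_pos: [0.5696, -0.0998, 0.2689]
orientation: [[-0.001, 1.0, -0.0], [1.0, 0.001, -0.0], [-0.0, -0.0, -1.0]]
force: [0.1, -0.2, -2.9]
opening: 0.293
```

View pics/grd.png

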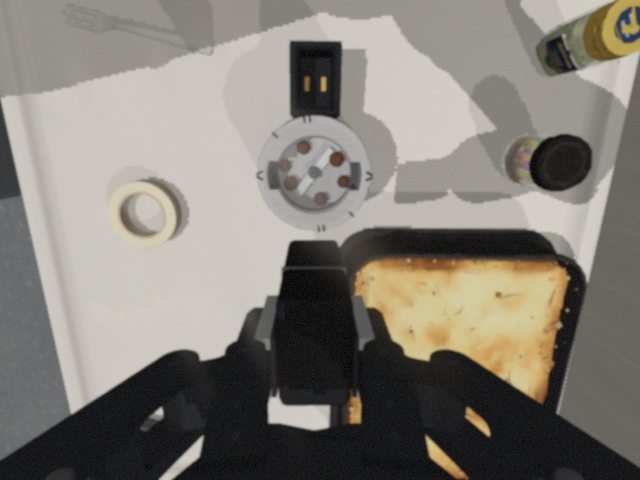

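The picture shows the rim ring centred near (315,174) with slots at (273,176) and (355,176). The dock's outline spans columns 291–340 from row 41, and the held battery is at (317,320).

```bash
python3 - <<'E'
import numpy as np,cv2
from h import *
c=np.load('grd.npz');g=cv2.cvtColor(c['frame'],cv2.COLOR_RGB2GRAY)
f=lambda p,z:wray(c,c['pos'],c['R'],p,z)
x0,y0=270,30
m=(g[y0:112,x0:365]<75).astype('uint8');n,l,st,_=cv2.connectedComponentsWithStats(m)
k=1+np.argmax(st[1:,4]);p=np.argwhere(l==k)[:,::-1]+[x0,y0];print(st[k])
L,Rr=[],[]
for v in range(48,105,4):
    q=p[p[:,1]==v][:,0];L.append((q.min()-.5,v));Rr.append((q.max()+.5,v))
Lw=np.array([f(a,.066) for a in L]);Rw=np.array([f(a,.066) for a in Rr])
for W in(Lw,Rw):print('edge',np.polyfit(W[:,1],W[:,0],1),W[:,0].round(4)[::3])
tops=np.array([f((u,p[p[:,0]==u][:,1].min()-.5),.066) for u in range(296,336,4)]);print('top edge',tops[:,1].round(4),np.polyfit(tops[:,0],tops[:,1],1))
# slots: dark blobs inside ring
for a,b in((262,290),(342,368)):
    s=(g[155:200,a:b]<90);ys,xs=np.nonzero(s);q=(xs.mean()+a,ys.mean()+155);print('slot',q,s.sum(),f(q,.085).round(4), xs.min()+a,xs.max()+a,ys.min()+155,ys.max()+155)
# rim outer radial gradient from centre
pts=[]
for th in np.radians(range(0,360,5)):
    rr=np.arange(48,66,.5);uv=np.array([314.5+rr*np.cos(th),174+rr*np.sin(th)])
    val=cv2.remap(cv2.GaussianBlur(g,(3,3),0).astype(np.float32),uv[0].astype(np.float32)[None],uv[1].astype(np.float32)[None],1)[0]
    d=np.abs(np.gradient(val));i=d.argmax()
    if d[i]>3: pts.append(f(uv[:,i],.092))
P=np.array(pts)[:,:2]
for _ in range(6):
    A=np.c_[2*P,np.ones(len(P))];s=np.linalg.lstsq(A,(P**2).sum(1),rcond=None)[0];R=np.sqrt(s[2]+s[0]**2+s[1]**2)
    e=np.hypot(*(P-s[:2]).T)-R;P=P[np.abs(e)<max(.0015,1.5*e.std())]
print('rim',s[:2],R,len(P),e.std())
for n,uv,z in(('bars r',(369,176),.092),('bars l',(260,176),.092)):print(n,f(uv,z))
w=np.load('top0.npz');print('top rim',ray(w,(337.4,246.6),.092))
E
python3 - <<'E'
import cv2
f=cv2.imread('pics/grd.png')[30:240,250:380];cv2.imwrite('pics/grdz.png',cv2.resize(f[:150],None,fx=4,fy=4,interpolation=cv2.INTER_CUBIC))
E
```

```text
[  21   12   50   70 3303]
edge [0.01687251 0.55003157] [0.5508 0.5506 0.5505 0.5503 0.5501]
edge [0.00614512 0.59250549] [0.5926 0.5928 0.593  0.5924 0.5926]
top edge [0.0486 0.0486 0.0486 0.0486 0.0486 0.0486 0.0486 0.0486 0.0486 0.0486] [0.0013493  0.04783484]
slot (np.float64(276.33986928104576), np.float64(181.3856209150327)) 153 [ 0.5377 -0.0649  0.085 ] 269 289 170 189
slot (np.float64(350.8125), np.float64(176.99652777777777)) 288 [ 0.6025 -0.061   0.085 ] 342 358 155 189
rim [ 0.5695601  -0.05844326] 0.048106155124308894 42 0.0003707029968746906
bars r [ 0.61728492 -0.05941164  0.092     ]
bars l [ 0.52467197 -0.0595152   0.092     ]
top rim [ 0.56611767 -0.06056674  0.092     ]
```

View pics/grdz.png

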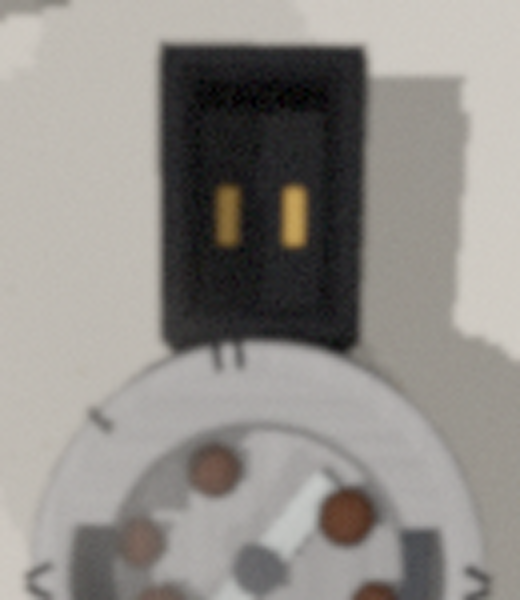

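The crop shows the dock and well square to the image, and the double (lock) and single (pulse) bars on the rim at (227,355) and (100,418). Before placing, I'll check how the battery sits in the hand.

```bash
python3 - <<'E'
import numpy as np,cv2
c=np.load('grd.npz');g=cv2.cvtColor(c['frame'],cv2.COLOR_RGB2GRAY)
print(g[228:258:3,317], g[228:258:3,300], g[228:258:3,330])
print('v244',g[244,280:350:2]);print('v255',g[255,280:350:2]);print('v262',g[262,276:352:2])
K=c['intrinsics'];T=c['T_tool_cam']
for p in((.021,-.013,.0465),(.021,.013,.0465),(.0195,0,.047),(-.021,-.013,-.031),(-.021,.013,-.031),(.021,.013,-.031),(.021,-.013,-.031)):
    q=T[:3,:3].T@(np.array(p)-T[:3,3]);q=K@q;print(p,(q[:2]/q[2]).round(1))
E
```

```text
[145 161 186 183 113  49  43  42  33  37] [176 200 201 200 122  26  31  30  20  19] [177 183 183 182 116  58  56  54  47  51]
v244 [201 201 202 200 165  64  22  27  33  20  26  29  41  30  38  42  43  48
  43  50  49  51  50  56  57  58  58  60  77 154 166 109  73  73  73]
v255 [202 202 196 145  33  21  17   8  16  15  19  16  22  25  25  27  29  33
  32  37  41  43  45  43  48  51  43  55  50  51  59  69  65  62  59]
v262 [202 202 201 201 167  52  14  14  11  19  15  18  25  16  17  18  25  15
  19  25  32  33  33  22  34  34  34  43  41  46  45  45  44  52  57  52
  55  58]
(0.021, -0.013, 0.0465) [287.7 239. ]
(0.021, 0.013, 0.0465) [336.8 239. ]
(0.0195, 0, 0.047) [312.2 241.5]
(-0.021, -0.013, -0.031) [275.7 407.5]
(-0.021, 0.013, -0.031) [347.3 407.5]
(0.021, 0.013, -0.031) [350.6 301.6]
(0.021, -0.013, -0.031) [272.1 301.6]
```

```bash
python3 -m creep '{"jaw":[1,1,1,1,1,1],"dp":[[0.03,0.0014,0],[0.03,0,0],[0.03,0,0],[0.0298,0,0],[0,0,0],[0,0,0]],"spin":[0.5,0,0,0,0,0]}' 90
python3 -m creep '{"jaw":[1,1,1,1,1,1,1],"dp":[[0,0,0.03],[0,0,0.03],[0,0,0.03],[0,0,0.03],[0,0,0.024],[0,0,0.005],[0,0,0.003]],"spin":[0,0,0,0,0,0,0]}'
python3 -m creep '{"jaw":[1,1,1,1,1,1,1],"dp":[[0,0,0.003],[0,0,0.003],[0,0,0.003],[0,0,0.003],[0,0,0.002],[0,0,0],[0,0,0]],"spin":[0,0,0,0,0,0,0]}'
```

```text
clock: 6.67
tool_pos: [0.5722, 0.0223, 0.2686]
orientation: [[0.004, 1.0, -0.0], [1.0, -0.004, 0.001], [0.001, -0.0, -1.0]]
force: [-0.4, -0.8, -1.5]
opening: 0.293
clock: 7.25
tool_pos: [0.5717, 0.0183, 0.1161]
orientation: [[0.012, 1.0, -0.002], [1.0, -0.012, -0.001], [-0.001, -0.002, -1.0]]
force: [0.7, -1.0, -1.7]
opening: 0.293
clock: 7.83
tool_pos: [0.5723, 0.0198, 0.1028]
orientation: [[0.011, 1.0, 0.0], [1.0, -0.011, 0.0], [0.0, 0.0, -1.0]]
force: [-1.1, -0.3, -2.3]
opening: 0.287
```

```bash
python3 -m creep '{"jaw":[1,1,1,1,1,1],"dp":[[0,0,0.005],[0,0,0.005],[0,0,0.005],[0,0,0.004],[0,0,0],[0,0,0]],"spin":[0,0,0,0,0,0]}' 110
python3 -m creep '{"jaw":[1,1,1,1,1,1,1],"dp":[[0,0,0.003],[0,0,0.002],[0,0,0.002],[0,0,0.001],[0,0,0.001],[0,0,0],[0,0,0]],"spin":[0,0,0,0,0,0,0]}'
```

```text
clock: 8.33
tool_pos: [0.5722, 0.0197, 0.0833]
orientation: [[0.011, 1.0, -0.001], [1.0, -0.011, -0.0], [-0.0, -0.001, -1.0]]
force: [-1.9, -0.0, -3.1]
opening: 0.291
clock: 8.92
tool_pos: [0.5721, 0.0196, 0.0764]
orientation: [[0.011, 1.0, 0.0], [1.0, -0.011, 0.001], [0.001, 0.0, -1.0]]
force: [-5.4, 0.8, 13.8]
opening: 0.289
```

```bash
python3 -m creep '{"jaw":[1,1,1,1,1],"dp":[[0,0,0.001],[0,0,0.001],[0,0,0.001],[0,0,0],[0,0,0]],"spin":[0,0,0,0,0]}'
python3 -m creep '{"jaw":[1,1,1,1,1],"dp":[[0,0,0.001],[0,0,0.001],[0,0,0.001],[0,0,0],[0,0,0]],"spin":[0,0,0,0,0]}'
```

```text
clock: 9.33
tool_pos: [0.5722, 0.0196, 0.0763]
orientation: [[0.012, 1.0, 0.001], [1.0, -0.012, 0.003], [0.003, 0.001, -1.0]]
force: [-12.9, 1.6, 38.1]
opening: 0.291
clock: 9.75
tool_pos: [0.5721, 0.0196, 0.0762]
orientation: [[0.012, 1.0, 0.002], [1.0, -0.012, 0.005], [0.005, 0.002, -1.0]]
force: [-18.4, 2.9, 63.0]
opening: 0.291
```

```bash
python3 -m creep '{"jaw":[1,1,-0.3,-0.3,-0.3,-0.3,-0.3],"dp":[[0,0,-0.004],[0,0,-0.004],[0,0,0],[0,0,0],[0,0,0],[0,0,-0.01],[0,0,-0.03]],"spin":[0,0,0,0,0,0,0]}' 60
python3 -m creep '{"jaw":[-0.3,-0.3,-0.3,-0.3,-0.3],"dp":[[0,0,-0.04],[0,0,-0.04],[0,0,-0.04],[0,0,-0.03],[0,0,0]],"spin":[0,0,0,0,0]}'
python3 - <<'E'
from bench import r,camera
import numpy as np,cv2
print(np.round(r.get_state()['joint_pos'],3))
c=camera('side')['frame'];np.savez('side1.npz',frame=c)
cv2.imwrite('pics/side1.png',cv2.resize(c[215:315,260:390,::-1],None,fx=5,fy=5))
E
```

```text
clock: 10.33
tool_pos: [0.5699, 0.0199, 0.114]
orientation: [[0.011, 1.0, -0.007], [1.0, -0.011, -0.001], [-0.001, -0.007, -1.0]]
force: [0.4, -0.1, -0.8]
opening: 0.649
clock: 10.75
tool_pos: [0.5764, 0.0184, 0.2737]
orientation: [[0.012, 1.0, 0.012], [1.0, -0.012, -0.0], [0.0, 0.012, -1.0]]
force: [1.2, -0.5, -0.2]
opening: 0.651
[-0.531  0.558  0.719  1.699 -0.42   1.031  0.318]
```

View pics/side1.png

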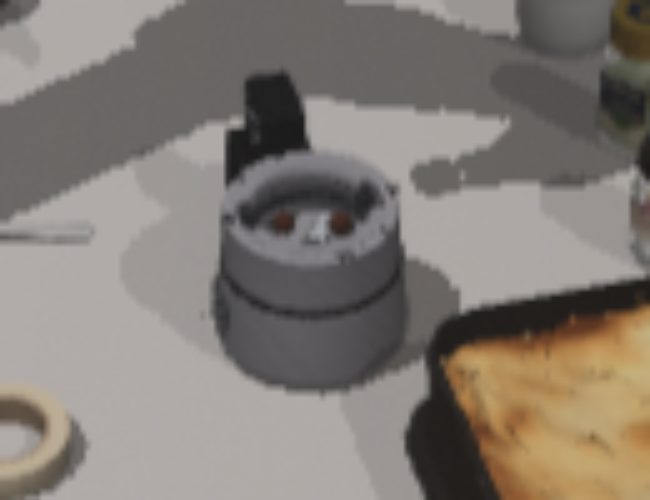

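The battery stands in the dock with about 42 mm showing. Next is the lid.

```bash
python3 -m creep '{"jaw":[-0.3,-0.3,-0.3,-0.3,-0.3],"dp":[[0.0322,-0.0155,0.0027],[0.0322,-0.0155,0.0027],[0.0322,-0.0155,0.0027],[0.0322,-0.0155,0.0027],[0.0322,-0.0155,0.0027]],"spin":[0,0,0,0,0]}'
python3 -m creep '{"jaw":[-0.3,-0.3,-0.3,-0.3],"dp":[[0.0322,-0.0155,0.0027],[0.0322,-0.0155,0.0027],[0.0322,-0.0155,0.0027],[0.0322,-0.0155,0.0027]],"spin":[0,0,0,0]}'
python3 -m creep '{"jaw":[-0.3,-0.3,-0.3,-0.3,-0.3,-0.3,-0.3,-0.3],"dp":[[0,0,0],[0,0,0],[0,0,0],[0,0,0],[0,0,0],[0,0,0],[0,0,0],[0,0,0]],"spin":[-7,-7,-7,-7,-7,-7,-7,-7]}'
python3 -m creep '{"jaw":[-0.3,-0.3,-0.3,-0.3,-0.3,-0.3,-0.3,-0.3],"dp":[[0,0,0],[0,0,0],[0,0,0],[0,0,0],[0,0,0],[0,0,0],[0,0,0],[0,0,0]],"spin":[-7,-7,-7,-7,-7,-7,-7,-7]}'
python3 -m creep '{"jaw":[-0.3,-0.3,-0.3,-0.3,-0.3],"dp":[[0,0,0],[0,0,0],[0,0,0],[0,0,0],[0,0,0]],"spin":[-7,-7,-5,0,0]}'
python3 w.py lid; python3 -c "
from bench import r;print(r.get_state()['joint_pos'])"
```

```text
clock: 11.22
tool_pos: [0.4951, 0.1827, 0.2521]
orientation: [[0.012, 1.0, -0.002], [1.0, -0.012, -0.001], [-0.001, -0.002, -1.0]]
force: [1.0, 1.1, -0.3]
opening: 0.648
clock: 11.55
tool_pos: [0.4345, 0.3122, 0.2413]
orientation: [[0.011, 1.0, -0.001], [1.0, -0.011, -0.001], [-0.001, -0.001, -1.0]]
force: [0.9, 0.5, -0.6]
opening: 0.653
clock: 12.22
tool_pos: [0.4355, 0.3107, 0.2414]
orientation: [[-0.826, 0.564, -0.002], [0.564, 0.826, -0.001], [0.001, -0.002, -1.0]]
force: [0.2, 0.7, -0.5]
opening: 0.648
clock: 12.88
tool_pos: [0.4355, 0.3107, 0.2413]
orientation: [[-0.929, -0.37, -0.002], [-0.37, 0.929, -0.001], [0.002, -0.001, -1.0]]
force: [-0.7, -0.1, -0.6]
opening: 0.648
clock: 13.3
tool_pos: [0.4357, 0.3106, 0.2416]
orientation: [[-0.764, -0.645, -0.002], [-0.645, 0.764, -0.001], [0.002, 0.0, -1.0]]
force: [-0.2, 0.0, -0.7]
opening: 0.65
[-0.73267761  0.45282391  0.08843937  1.82602908 -0.05086244  0.8663235
  1.65210729]
```

View pics/lid.png

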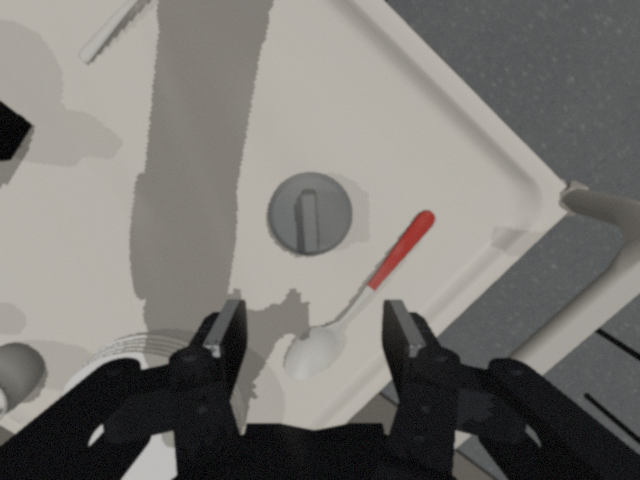

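The lid's disc is centred near (311,213), with the grip bar running nearly vertically at columns 303–318, rows 188–252. The spoon is to the right and clear of it.

```bash
python3 - <<'E'
import numpy as np,cv2
from h import *
c=np.load('lid.npz');g=cv2.cvtColor(c['frame'],cv2.COLOR_RGB2GRAY)
b=cv2.GaussianBlur(g,(3,3),0).astype(int)
for v in range(184,260,6):print(v,b[v,294:328:2])
E
python3 - <<'E'
import numpy as np,cv2
from h import *
c=np.load('lid.npz')
K=c['intrinsics'];T=c['T_tool_cam'];h=c['pos'][2]
f=lambda u,v,z:c['R'].T@(wray(c,c['pos'],c['R'],(u,v),z)-c['pos'])
for u,v in((303,195),(303,252),(318,252),(315,195),(310,222)):print(u,v,f(u,v,.062).round(4))
print('flange',f(311,213,.023).round(4))
g=cv2.cvtColor(c['frame'],cv2.COLOR_RGB2GRAY);m=(g<125).astype('uint8');m[:, :255]=0;m[:,365:]=0;m[:160]=0;m[270:]=0
n,l,st,ce=cv2.connectedComponentsWithStats(m);k=1+np.argmax(st[1:,4]);print(st[k],ce[k])
E
```

```text
184 [121 122 122 123 123 123 123 123 123 122 122 121 120 121 119 119 119]
190 [120 120 119 117 106  98  97  96  97  97 102 113 115 116 116 115 115]
196 [118 115 106  99 107 113 115 116 115 115 107 104 112 114 112 112 112]
202 [111 101  91  93 106 115 117 118 119 118 110 106 111 113 113 113 112]
208 [ 95  88  89  90 102 113 117 117 116 116 111 104 110 112 112 112 112]
214 [ 96  85  84  86  96 109 115 116 118 117 111 101 105 110 112 111 111]
220 [ 99  83  82  83  90 107 113 113 115 116 111 102 104 108 110 110 111]
226 [107  93  80  79  86 103 111 113 114 115 112 102 100 108 108 109 109]
232 [108  96  80  77  80  98 109 111 113 112 112 101  95 104 107 110 109]
238 [109  96  78  77  78  93 108 112 113 113 111 103  94 102 107 107 108]
244 [108  96  77  74  75  88 105 109 111 111 111 104  98 104 107 109 108]
250 [ 88  81  72  70  72  81  97 104 104 104 103  99  97 100  97  98 103]
256 [157 141 138 142 146 146 133 134 136 138 147 158 166 173 175 176 176]
303 195 [ 0.0211 -0.0095  0.1797]
303 252 [-0.0308 -0.0099  0.1796]
318 252 [-0.0308  0.0037  0.1796]
315 195 [0.0211 0.0009 0.1797]
310 222 [-0.0029 -0.0035  0.1796]
flange [-0.0027 -0.0029  0.2186]
[ 267  173   85   83 5528] [309.19554993 214.30227931]
```

```bash
python3 -m creep '{"jaw":[-0.3,-0.3,-0.3,-0.3,-0.3,-0.3,-0.3,-0.3],"dp":[[-0.003,-0.0035,0.02],[0,0,0.03],[0,0,0.03],[0,0,0.03],[0,0,0.03],[0,0,0.03],[0,0,0.02],[0,0,0.0165]],"spin":[-3.8,0,0,0,0,0,0,0]}'
python3 -m creep '{"jaw":[1,1,1,1,1,1,1],"dp":[[0,0,0],[0,0,0],[0,0,0],[0,0,0],[0,0,0],[0,0,0],[0,0,0]],"spin":[0,0,0,0,0,0,0]}' 80
```

```text
clock: 14.02
tool_pos: [0.4397, 0.3096, 0.0337]
orientation: [[-0.719, -0.695, -0.002], [-0.695, 0.719, -0.002], [0.003, -0.0, -1.0]]
force: [0.7, -0.9, 0.8]
opening: 0.651
clock: 14.6
tool_pos: [0.4413, 0.3107, 0.0371]
orientation: [[-0.718, -0.696, 0.002], [-0.696, 0.718, 0.001], [-0.002, -0.0, -1.0]]
force: [0.1, -0.3, 6.1]
opening: 0.147
```

```bash
python3 -m creep '{"jaw":[1,1,1,1,1,1,1],"dp":[[0,0,-0.02],[0,0,-0.035],[0,0,-0.035],[0,0,-0.035],[0,0,-0.035],[0,0,-0.035],[0,0,-0.02]],"spin":[0,0,0,0,0,0,0]}'
python3 -m creep '{"jaw":[1,1,1,1,1,1],"dp":[[0.0117,-0.0354,0],[0.0117,-0.0354,0],[0.0117,-0.0354,0],[0.0117,-0.0354,0],[0.0117,-0.0354,0],[0.0117,-0.0354,0]],"spin":[0,0,0,0,0,0]}'
python3 -m creep '{"jaw":[1,1,1,1,1],"dp":[[0.0117,-0.0354,0],[0.0117,-0.0354,0],[0.0117,-0.0354,0],[0.0117,-0.0354,0],[0.0117,-0.0354,0]],"spin":[0,0,0,0,0]}'
python3 -m creep '{"jaw":[1,1,1,1,1,1,1,1],"dp":[[0,0,0],[0,0,0],[0,0,0],[0,0,0],[0,0,0],[0,0,0],[0,0,0],[0,0,0]],"spin":[6.4,6.4,6.4,6.4,6.4,6.4,6.2,0]}'
python3 -m creep '{"jaw":[1,1],"dp":[[0,0,0],[0,0,0]],"spin":[0,0]}'
python3 w.py lid2
```

```text
clock: 15.18
tool_pos: [0.4416, 0.311, 0.255]
orientation: [[-0.718, -0.696, 0.004], [-0.696, 0.718, 0.003], [-0.005, -0.0, -1.0]]
force: [1.4, 0.2, -1.4]
opening: 0.149
clock: 15.68
tool_pos: [0.5382, 0.1073, 0.2511]
orientation: [[-0.717, -0.697, -0.0], [-0.697, 0.717, 0.0], [0.0, 0.0, -1.0]]
force: [0.9, 0.8, -1.5]
opening: 0.15
clock: 16.1
tool_pos: [0.6195, -0.0604, 0.2509]
orientation: [[-0.718, -0.697, -0.001], [-0.697, 0.718, 0.0], [0.0, 0.001, -1.0]]
force: [0.4, 0.5, -1.6]
opening: 0.146
clock: 16.77
tool_pos: [0.619, -0.0584, 0.2507]
orientation: [[-1.0, 0.01, -0.001], [0.01, 1.0, -0.0], [0.001, -0.0, -1.0]]
force: [-0.6, -0.0, -0.9]
opening: 0.149
clock: 16.93
tool_pos: [0.6193, -0.0585, 0.2509]
orientation: [[-1.0, 0.005, -0.0], [0.005, 1.0, 0.0], [0.0, 0.0, -1.0]]
force: [0.3, -0.1, -2.2]
opening: 0.149
```

View pics/lid2.png

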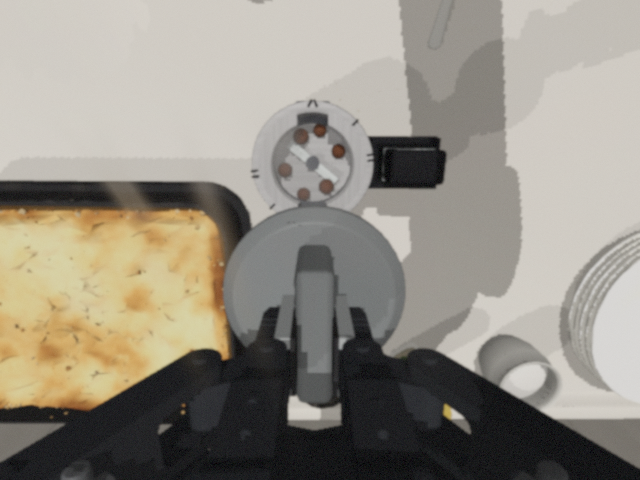

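The bowl's rim is in view, centred near (312,158), with its far slot at (312,118). The lid's flange below it is centred near (315,288), with the bar upright at (316,320).

```bash
cat >fit.py <<'E'
import numpy as np,cv2
def circ(g,f,c0,r0,r1,ths,mn=3,tol=.001):
    gg=cv2.GaussianBlur(g,(3,3),0).astype(np.float32);P=[]
    for th in np.radians(ths):
        rr=np.arange(r0,r1,.25);uv=np.array([c0[0]+rr*np.cos(th),c0[1]+rr*np.sin(th)],np.float32)
        d=np.abs(np.gradient(cv2.remap(gg,uv[0][None],uv[1][None],1)[0]));i=d.argmax()
        if d[i]>mn/4:P.append(f(uv[:,i])[:2])
    P=np.array(P)
    for _ in range(8):
        s=np.linalg.lstsq(np.c_[2*P,np.ones(len(P))],(P**2).sum(1),rcond=None)[0];R=np.sqrt(s[2]+s[0]**2+s[1]**2)
        e=np.hypot(*(P-s[:2]).T)-R;P=P[np.abs(e)<max(tol,1.5*e.std())]
    return s[:2].round(4),round(R,4),len(P),round(e.std(),5)
E
python3 - <<'E'
import numpy as np,cv2
from h import *;from fit import circ
c=np.load('lid2.npz');g=cv2.cvtColor(c['frame'],cv2.COLOR_RGB2GRAY)
I=np.eye(3);Z=np.zeros(3)
f=lambda p,z:wray(c,Z,I,p,z)
h=c['pos'][2]
print('rim tool',circ(g,lambda p:f(p,h-.092),(312,159),52,72,list(range(150,330,4))+list(range(335,360,4)),6))
print('flange(z top) tool',circ(g,lambda p:f(p,.0141),(315,290),76,96,list(range(180,361,4)),6))
print('hole', circ(g,lambda p:f(p,h-.092),(312,159),32,48,list(range(-60,-20,4))+list(range(130,240,4)),6))
print('bars slot',f((312,103),h-.092), 'dbl',f((256,174),h-.092),f((371,157),h-.092),'pulse',f((356,122),h-.092),f((271,206),h-.092))
for v in(262,280,300,320,340,360,380):
    print(v,cv2.GaussianBlur(g,(3,3),0)[v,292:342:2])
E
```

```text
rim tool (array([ 0.0493, -0.0006]), np.float64(0.0483), 43, np.float64(0.00031))
flange(z top) tool (array([0.0013, 0.0011]), np.float64(0.0417), 40, np.float64(0.00022))
hole (array([ 0.0494, -0.0006]), np.float64(0.0323), 27, np.float64(0.00021))
bars slot [ 0.09492662 -0.00049246  0.15885321] dbl [ 0.04167791 -0.04540319  0.15885321] [0.05497113 0.04610246 0.15885321] pulse [0.08123321 0.03338874 0.15885321] [ 0.01577002 -0.03423987  0.15885321]
262 [132 129 104  72  71  74  75  76  76  76  77  74  76  77  77  78  78  77
  74  74  84 111 120 122 121]
280 [124  95  89 102 111 117 119 119 119 120 119 119 120 119 121 120 119 117
 114 108  97  79  78 101 118]
300 [105  87  88 103 110 116 120 120 120 119 118 118 120 119 120 120 120 119
 113 107  95  79  92 107 109]
320 [ 68  34  62  97 110 116 118 119 120 119 119 119 120 120 119 119 120 118
 112 102  67  37  63 100 109]
340 [ 47  38  39  60  80 108 118 119 119 120 120 120 120 120 118 119 119 116
 110  98  59  39  50  95 155]
360 [ 29  28  34  57  68  72  77  86 111 119 119 119 120 124 127 126 128 125
 116  99  56  41  47  37  28]
380 [26 30 45 73 84 86 88 89 89 89 88 89 88 87 88 89 87 85 81 71 49 48 50 38
 26]
```

```bash
python3 -m creep '{"jaw":[1,1,1,1,1],"dp":[[0.024,-0.0017,0],[0.024,0,0],[0,0,0],[0,0,0],[0,0,0]],"spin":[0,0,0,0,0]}'
python3 -m creep '{"jaw":[1,1,1,1,1,1,1,1],"dp":[[0,0,0.03],[0,0,0.03],[0,0,0.03],[0,0,0.02],[0,0,0.005],[0,0,0],[0,0,0],[0,0,0]],"spin":[0,0,0,0,0,0,0,0]}'
python3 -m creep '{"jaw":[1,1,1,1,1,1,1],"dp":[[0,0,0.003],[0,0,0.003],[0,0,0.002],[0,0,0.002],[0,0,0.002],[0,0,0],[0,0,0]],"spin":[0,0,0,0,0,0,0]}'
```

```text
clock: 17.4
tool_pos: [0.5723, -0.06, 0.2514]
orientation: [[-1.0, 0.007, 0.002], [0.007, 1.0, 0.0], [-0.002, 0.0, -1.0]]
force: [-0.2, 0.1, -1.2]
opening: 0.146
clock: 18.07
tool_pos: [0.5732, -0.0603, 0.1375]
orientation: [[-1.0, 0.008, 0.003], [0.008, 1.0, -0.0], [-0.003, -0.0, -1.0]]
force: [0.3, 0.1, -1.1]
opening: 0.15
clock: 18.65
tool_pos: [0.5714, -0.06, 0.1238]
orientation: [[-1.0, 0.008, -0.0], [0.008, 1.0, 0.0], [0.0, 0.0, -1.0]]
force: [-0.9, -0.1, -2.2]
opening: 0.147
```

```bash
python3 -m creep '{"jaw":[1,1,1,1,1,1,1],"dp":[[0,0,0.003],[0,0,0.003],[0,0,0.002],[0,0,0.002],[0,0,0.001],[0,0,0],[0,0,0]],"spin":[0,0,0,0,0,0,0]}'
python3 -m creep '{"jaw":[1,1,1,1,1,1],"dp":[[0,0,0.001],[0,0,0.001],[0,0,0.001],[0,0,0],[0,0,0],[0,0,0]],"spin":[0,0,0,0,0,0]}'
```

```text
clock: 19.23
tool_pos: [0.5715, -0.0601, 0.1129]
orientation: [[-1.0, 0.008, -0.0], [0.008, 1.0, -0.0], [0.0, -0.0, -1.0]]
force: [-0.1, 0.0, -2.4]
opening: 0.149
clock: 19.73
tool_pos: [0.5717, -0.0602, 0.1115]
orientation: [[-1.0, 0.008, 0.001], [0.008, 1.0, 0.0], [-0.001, 0.0, -1.0]]
force: [-2.3, 0.3, 9.7]
opening: 0.147
```

```bash
python3 -m creep '{"jaw":[1,1,1,1,1,1],"dp":[[0,0,-0.0005],[0,0,0],[0,0,0],[0,0,0],[0,0,0],[0,0,0]],"spin":[0,5,5,5,5,0]}' 115
python3 -c "
from bench import r;s=r.get_state();print(s['force'].round(1) if hasattr(s['force'],'round') else s['force'],s['ft_torque'])"
```

```text
clock: 20.23
tool_pos: [0.5719, -0.0605, 0.1116]
orientation: [[-0.936, 0.352, 0.001], [0.352, 0.936, -0.001], [-0.001, -0.0, -1.0]]
force: [-1.7, -0.3, 7.4]
opening: 0.14
[-1.7 -0.3  7.4] [0.0355879  0.36672785 0.0235193 ]
```

```bash
python3 -m creep '{"jaw":[1,1,1,1,1,1,1,1],"dp":[[0,0,0],[0,0,0],[0,0,0],[0,0,0],[0,0,0],[0,0,0],[0,0,0],[0,0,0]],"spin":[5,5,5,4,3,2,0,0]}'
python3 -m creep '{"jaw":[1,1,1],"dp":[[0,0,0],[0,0,0],[0,0,0]],"spin":[0.8,0,0]}'
python3 - <<'E'
from bench import r,camera
import cv2
s=r.get_state();print(s['force'],s['ft_torque'])
E
python3 w.py fin; python3 - <<'E'
import cv2
a=cv2.imread('pics/fin.png');cv2.imwrite('pics/finz.png',cv2.resize(a[130:400,150:490],None,fx=2.2,fy=2.2))
E
```

```text
clock: 20.9
tool_pos: [0.5714, -0.0612, 0.1116]
orientation: [[-0.714, 0.7, 0.0], [0.7, 0.714, -0.001], [-0.001, -0.001, -1.0]]
force: [-3.8, -1.9, 8.6]
opening: 0.139
clock: 21.15
tool_pos: [0.5713, -0.0612, 0.1116]
orientation: [[-0.704, 0.71, 0.0], [0.71, 0.704, -0.001], [-0.001, -0.0, -1.0]]
force: [-3.3, -1.8, 8.1]
opening: 0.138
[-3.32684705 -1.79384427  8.085711  ] [-0.32579705  0.64847568  0.24626099]
```

View pics/finz.png

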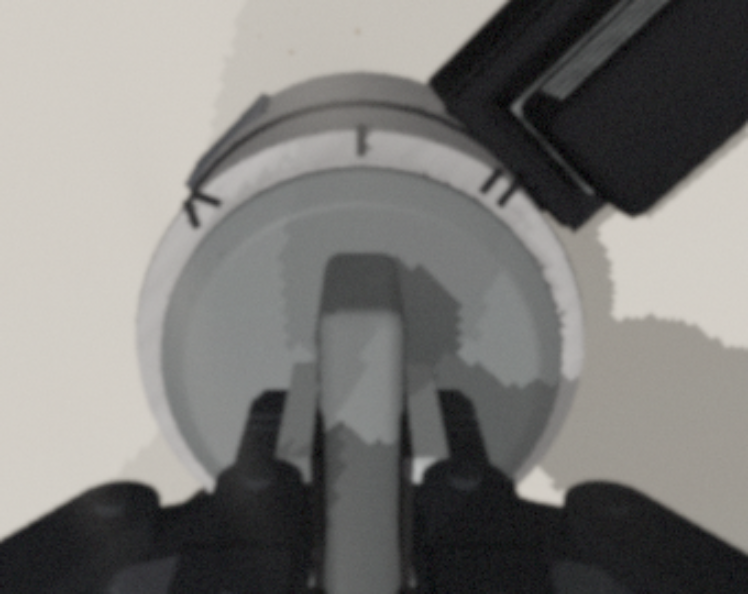

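The grip bar points at the single pulse bar (crop column 361, bar centre 362). The lid sits flat inside the rim marks, and the battery is still in its dock. I'm handing in while still gripping.

```bash
python3 -c "
from bench import r;print(r.hand_in());print(r.get_state()['clock'])"
```

```text
the job is handed in; nothing more can be done
None
the job is handed in; nothing more can be done
```

The job was handed in at about 21 s of the 67 s allowed, with the arm still gripping the lid at the pulse sign.

- **Battery:** I pushed it down until it stopped moving, under about 63 N of wrist force. Its underside then read z ≈ 30 mm, which is fully home. The pictures taken after that show it still standing in the dock.
- **Lid:** The lugs went through the slots with no resistance, and the lid seated flat at the expected height (tool z 111.5 mm against 111 predicted). I then turned it about 45° clockwise. In the last wrist picture the grip bar points at the single raised bar to within about 0.3°, with no sign of the lock click.
- **Last forces:** The lid was under about 8 N of downward press and under 4 N sideways. The turning moment read 0.25 N m where the spring alone should give 0.17. I put the difference down to sensor offset or friction and did not look into it.
- **Other checks:** The top camera put the bowl about 4 mm from where the wrist camera did; I went with the wrist camera. I moved none of the other things on the trolley, but I took no final overview picture to confirm that.

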